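# Turn the fittings carousel to the crimping die

## Task

Push the fittings carousel round with the fingertips (posts stand on its rim for this) until the cup with the single crimping die (the dark notched block) stands at the front, its middle in line with the pointed index pin on the stand, and leave it standing still there. Turn it gently: do not fling it, do not touch, lift or tip over any part in the cups, and leave the loose fittings on the bench where they are.

Things in the scene. Friction and masses are not known exactly. Their poses are not given: they have to be found in the camera images.
- stand: Fixed stand of the carousel on the bench: round grey foot with a tongue that sticks out 175 mm from the turning axis towards its front. Origin on the turning axis at bench height; its x axis points from the tongue to the back (so the front is its -x direction), z up. It stands at varied places and angles (up to about 25 degrees off the robot's view).
- index_pin (a point): Tip of the small pointed steel index pin (14 mm thick, tip 28 mm above the bench) on the stand's tongue, 160 mm from the turning axis: it marks the front and does not turn.
- carousel (a joint): Angle of the turning plate from where it stood at the start (rad), positive counter-clockwise seen from above. Turns freely both ways with light bearing friction (about 1 N at the rim); stays where it is left, no spring, no detents.
- carousel_center (a point): Centre of the round aluminium turning plate, on its upper face, 24 mm above the bench. The plate has 137 mm radius, is 8 mm thick, and its axis is vertical. On it stand six open round cups, 67 mm outside, 62 mm inside, wall 12 mm high, their centres 83 mm from the axis, 60 degrees apart; six upright finger posts stand on the rim, halfway between the cups.
- cup0 (a point): Centre of the floor of cup 0 of the carousel (24 mm above the bench, 83 mm from the axis); cups are numbered counter-clockwise from above. Five cups hold one part each, one is empty.
- cup1 (a point): Centre of the floor of cup 1 of the carousel (24 mm above the bench, 83 mm from the axis); cups are numbered counter-clockwise from above. Five cups hold one part each, one is empty.
- cup2 (a point): Centre of the floor of cup 2 of the carousel (24 mm above the bench, 83 mm from the axis); cups are numbered counter-clockwise from above. Five cups hold one part each, one is empty.
- cup3 (a point): Centre of the floor of cup 3 of the carousel (24 mm above the bench, 83 mm from the axis); cups are numbered counter-clockwise from above. Five cups hold one part each, one is empty.
- cup4 (a point): Centre of the floor of cup 4 of the carousel (24 mm above the bench, 83 mm from the axis); cups are numbered counter-clockwise from above. Five cups hold one part each, one is empty.
- cup5 (a point): Centre of the floor of cup 5 of the carousel (24 mm above the bench, 83 mm from the axis); cups are numbered counter-clockwise from above. Five cups hold one part each, one is empty.
- post0 (a point): Top of finger post 0 on the rim of the carousel: round steel post 12 mm thick (17 mm at its foot), 34 mm tall, from 24 to 58 mm above the bench, 128 mm from the axis, 30 degrees clockwise (from above) of cup 0.
- post1 (a point): Top of finger post 1 on the rim of the carousel: round steel post 12 mm thick (17 mm at its foot), 34 mm tall, from 24 to 58 mm above the bench, 128 mm from the axis, 30 degrees clockwise (from above) of cup 1.
- post2 (a point): Top of finger post 2 on the rim of the carousel: round steel post 12 mm thick (17 mm at its foot), 34 mm tall, from 24 to 58 mm above the bench, 128 mm from the axis, 30 degrees clockwise (from above) of cup 2.
- post3 (a point): Top of finger post 3 on the rim of the carousel: round steel post 12 mm thick (17 mm at its foot), 34 mm tall, from 24 to 58 mm above the bench, 128 mm from the axis, 30 degrees clockwise (from above) of cup 3.
- post4 (a point): Top of finger post 4 on the rim of the carousel: round steel post 12 mm thick (17 mm at its foot), 34 mm tall, from 24 to 58 mm above the bench, 128 mm from the axis, 30 degrees clockwise (from above) of cup 4.
- post5 (a point): Top of finger post 5 on the rim of the carousel: round steel post 12 mm thick (17 mm at its foot), 34 mm tall, from 24 to 58 mm above the bench, 128 mm from the axis, 30 degrees clockwise (from above) of cup 5.
- die: The single crimping die: a dark steel wedge-like block 44 x 23 mm, 42 mm tall, with a notched top, the only block among the parts. Loose in one of the cups (which one varies). Origin at its underside centre.
- adaptor_a: Nickel hex adaptor standing on end, 28 x 32 mm, 48 mm tall, thread up; loose in a cup. Origin at its underside centre.
- ferrule_2: Steel ferrule (short tube) lying in a cup, 30 mm across, 42 mm long. Origin at its underside centre.
- hex_nipple_0: Steel hex nipple lying in a cup, 25 x 49 mm, 22 mm high. Origin at its underside centre.
- coupler_1: Quick coupler lying in a cup, 24 x 50 mm, 25 mm high. Origin at its underside centre.
- hex_nipple_1: Bystander: brass hex nipple lying on the bench right of the carousel, 31 x 59 mm, 27 mm high. Origin at its underside centre.
- elbow_0: Bystander: elbow fitting lying on the bench right of the carousel, 65 x 67 mm, 24 mm high. Origin at its underside.
Not all that is in view belongs to the job. Leave any blue or green look-alike of the die alone.

How it is judged:
By the outcome, as a careful person would: the job done as asked, in the order asked, and still so for the second after the job is handed in, with the robot touching nothing.
It also fails if it takes over 48 s, if anything falls off the work surface, if the arm or the gripper's body presses on something with over 40 N, if the wrist force passes 120 N, or if a joint passes its speed limit or range.

## Robot

A 6-joint arm with a two-finger parallel gripper is mounted at the origin on a cart in front of the work surface, level with it; the furniture and walls round the work are solid. World frame = base frame: x ahead of the robot, y to its left, z up, the work surface at z = 0. Lengths are in mm, angles in rad, forces in N, time in s.
With the tool pointing down it reaches from about 350 to 875 mm from the base axis. Payload 4.2 kg.
Tool frame: the origin (TCP) lies midway between the tips of the shut fingers; the grasp point (between the pads) lies 19 mm behind it; z points along the fingers, y is the line along which they close (so a half turn about z gives the same grasp; the last joint's range is limited). The gripper opens to 87 mm and grips with 3 to 60 N. Pads are 19 mm wide; open, the fingers measure 117 mm over their backs; the gripper's body (75 mm by 190 mm) begins 51 mm behind the grasp point.
Start: joints at [1.431, 0.385, 0.008, 0, -1.194, -0.259], TCP at [242.662, 575.946, 222.55] pointing down, gripper open.
Joint ranges: [-3.14, 3.14], [-1.21, 2.06], [-1.07, 1.41], [-3.16, 2.05], [-2.99, -0.16], [-3.1, 3.1]. Speed limits (rad/s): [2.79, 2.79, 3.14, 3.14, 3.14, 3.14].

## Interface

Orientations are given as [roll, pitch, yaw] about the fixed x, y, z axes, in that order (R = Rz(yaw) Ry(pitch) Rx(roll)).
In Python, from cell import sensors, viewer, robot gives the robot as it stands.
- The arm moves only by the tool apply_moves, never from a script. Its argument "deltas" is one flat list of numbers, 4 for each row, row after row: the shift along the tool's x, y, z in m, then the turn about the tool's z in units of 6 degrees (1.0 is 6 degrees). In form: [tx, ty, tz, spin, tx, ty, tz, spin, ...]. A call has 1 to 8 rows; each row is the pose to reach, as a shift and turn from the pose commanded when the call began, along the tool's axes at that moment; what a row does not reach only later rows make up. A row lasts 1/8 s, in which the tool goes at most 62.5 mm and 10.7 degrees, less where a joint would pass 70% of its speed; a pose out of reach is approached as far as the arm can. A call with a gripper value outside its range is refused whole. "fingers" is the finger opening in m, from 0 to 0.087, set as the call begins (left out, the last holds). The fingers move at their own pace and stop on an object; "grip_force" is the grip in N (left out, the last holds). Time passes only in rows, so rows that repeat a pose let the fingers close. It gives the time, the measured TCP pose, the force, the opening and the grip force at its end, in the units of the state.
- sensors.get_state(): the state, without advancing time (a new reading comes with each control period).
- viewer.get_image(name): name is "scene" or "top" or "wrist"; returns the picture (480x640x3 uint8, blue, green, red); there is no depth.
- viewer.camera_params(name): a dict with "mtx" (3x3 intrinsics, pixels), "R" (3x3) and "t" (3): a world point X has camera coordinates R X + t; the wrist camera has in their place "tool_from_camera" (4x4, takes a point from camera to tool coordinates, whose origin is the TCP and whose axes are the flange's). Camera axes: x right, y down, z forward; pixel columns grow to the right and rows downward; lengths in mm; the calibration is good to about 2 mm. A picture is of the moment at which its call begins: read the wrist's pose just before it. camera_params takes no time and is no camera call.
- robot.hand_in(): hands the job in; it is judged then, once.
The state is a dict: "time": time; "q": joint angles; "qd": joint speeds; "joint_torque": joint torques, N m; "tcp_pos": TCP position; "tool_rot": TCP orientation; "force": force on the tool from outside, world axes, zero at the start; "wrist_torque": the same for the moment, N m; "gripper_width": finger opening in mm; "grip_force": force on a finger pad.
Only numpy, scipy, OpenCV 4.12 (cv2) and the standard library are available. Lean on these libraries where they do the work, as an engineer would, in place of code of your own. Each camera call takes 0.05 s, during which the arm holds its last target. There are 200 camera calls.

## Working session

There is one attempt and no reset: what is moved stays moved. The work goes in short steps, Python scripts to look and compute and a tool call to move; the robot and the scene stay as the last step left them, time stands still between calls to the robot, and variables do not carry over. Pictures are saved under pics/ and viewed, at most 10 in all, crops included, and the job is handed in when it is done.

Besides the shell and the picture viewer there is one more tool, called after "Request:" in YAML: its name, and indented under it one key for each argument. apply_moves: Moves the arm, as the interface text tells. Its arguments: {"type":"object","properties":{"deltas":{"type":"array"},"fingers":{"type":"number"},"grip_force":{"type":"number"}},"required":["deltas"]}

```bash
mkdir -p pics; cat > h.py <<'E'
import numpy as np, cv2
from cell import sensors, viewer, robot
def ray(name,u,v,z):
    p=viewer.camera_params(name); K=np.array(p["mtx"]);R=np.array(p["R"]);t=np.array(p["t"]).ravel()
    d=R.T@np.linalg.inv(K)@[u,v,1]; c=-R.T@t
    return c+d*(z-c[2])/d[2]
def proj(name,X):
    p=viewer.camera_params(name); K=np.array(p["mtx"]);R=np.array(p["R"]);t=np.array(p["t"]).ravel()
    x=K@(R@np.array(X,float)+t); return x[:2]/x[2]
E
python3 - <<'E'
from h import *
for n in("top","scene"):
    cv2.imwrite(f"pics/{n}0.png",viewer.get_image(n)); p=viewer.camera_params(n); print(n,-np.array(p["R"]).T@np.array(p["t"]).ravel())
print(sensors.get_state())
E
```

```text
top [ 207.8011949     6.56037896 1500.80033097]
scene [  14.5629456  -780.18101186 1014.91036492]
{'time': 0.1, 'q': array([ 1.43057967e+00,  3.85507105e-01,  6.78407045e-03, -4.28845079e-04,
       -1.19399241e+00, -2.58636992e-01]), 'qd': array([-0.00057311, -0.00208333,  0.00202795,  0.00218796,  0.00017717,
        0.0013499 ]), 'joint_torque': array([-2.75555531e-04, -3.91687953e+01,  1.87936217e+01,  4.23197597e+00,
        1.34901100e-02, -7.10441941e-05]), 'tcp_pos': array([242.48452803, 575.4743584 , 221.56177315]), 'tool_rot': array([ 3.13963543e+00, -1.05643266e-04, -3.99011719e-01]), 'force': array([-0.25254932,  0.21259934,  0.47235659]), 'wrist_torque': array([-0.0101843 , -0.01560235,  0.00452474]), 'grip_force': 0.0, 'gripper_width': 86.8875951929557}
```

View pics/top0.png

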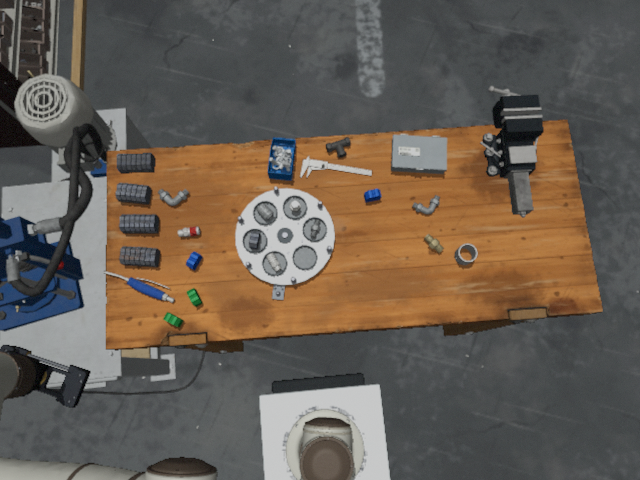

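View pics/scene0.png

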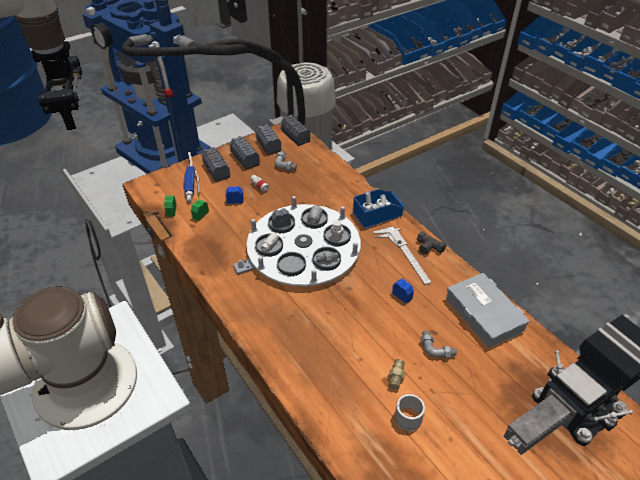

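Top view: carousel centre is near (285,236) and the index pin on the tongue near (278,293). The candidates in the cups are (254,241), (265,213), (295,208), (314,229) and (275,262); the cup at (305,258) is empty. Next I take a close crop.

```bash
python3 - <<'E'
from h import *
a=cv2.imread("pics/top0.png")[180:305,225:345]; b=cv2.imread("pics/scene0.png")[185:295,228:368]
A=cv2.resize(a,(400,417),interpolation=cv2.INTER_CUBIC);B=cv2.resize(b,(400,314),interpolation=cv2.INTER_CUBIC)
c=np.zeros((417,800,3),np.uint8);c[:,:400]=A;c[:314,400:]=B;cv2.imwrite("pics/crop0.png",c)
for u,v in((285,236),(293,190),(277,283),(278,293)): print(ray("top",u,v,24))
print(proj("top",[242,575,222]), viewer.camera_params("top")["mtx"],viewer.camera_params("wrist"))
E
```

```text
[562.35220102  56.89386783  24.        ]
[692.01401731  24.56530874  24.        ]
[434.72183999  88.23979827  24.        ]
[407.53916295  87.54962697  24.        ]
[ 61.07098423 373.8334854 ] [[553.41162775   0.         317.13979274]
 [  0.         553.41162775 243.16904011]
 [  0.           0.           1.        ]] {'mtx': array([[354.03379108,   0.        , 320.65338827],
       [  0.        , 354.03379108, 244.63504552],
       [  0.        ,   0.        ,   1.        ]]), 'tool_from_camera': array([[-2.58939044e-04, -9.61037373e-01, -2.76418345e-01,
         7.46540603e+01],
       [ 9.99999803e-01, -4.07042446e-04,  4.78419802e-04,
         8.64211876e-01],
       [-5.72293309e-04, -2.76418166e-01,  9.61037288e-01,
        -1.63415467e+02],
       [ 0.00000000e+00,  0.00000000e+00,  0.00000000e+00,
         1.00000000e+00]])}
```

View pics/crop0.png

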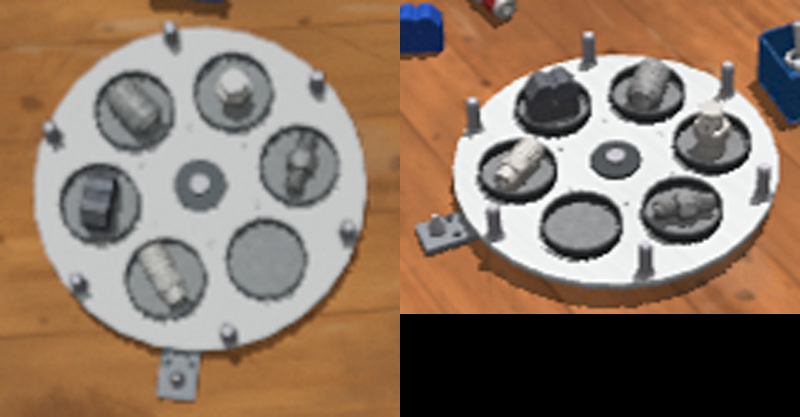

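The die is the dark notched block in the left cup (full image about (254,241)). Its tall notched shape in the scene crop confirms this. The blue and green blocks lie outside the plate. It has to go counter-clockwise to the front. Now I measure plate, pin, die cup and posts.

```bash
python3 - <<'E'
from h import *
im=cv2.imread("pics/top0.png"); hsv=cv2.cvtColor(im,cv2.COLOR_BGR2HSV)
m=((hsv[...,1]<40)&(hsv[...,2]>170)).astype(np.uint8); r=np.zeros_like(m); r[180:292,230:342]=1; m*=r
cs,_=cv2.findContours(m,cv2.RETR_EXTERNAL,cv2.CHAIN_APPROX_NONE); c=max(cs,key=cv2.contourArea)
P=np.array([ray("top",u,v,24)[:2] for u,v in cv2.convexHull(c)[:,0]])
A=np.c_[2*P,np.ones(len(P))]; s=np.linalg.lstsq(A,(P**2).sum(1),rcond=None)[0]; C=s[:2]; print("C",C,"R",np.sqrt(s[2]+C@C))
pol=lambda X:(np.round(X[:2],1),round(np.hypot(*(X[:2]-C)),1),round(np.degrees(np.arctan2(*(X[:2]-C)[::-1])),1))
# pin tip from crop pixel (178,380); cups, posts (tops) by crop
f=lambda u,v,z:ray("top",225+(u+.5)*.3-.5,180+(v+.5)*.3-.5,z)
print("pin",pol(f(178,379,28)),"tongue mid",pol(f(179,376,20)))
for n,u,v in(("die",101,203),("nip",165,278),("empty",266,259),("r",299,165),("t",233,92),("tl",135,111)): print(n,pol(f(u,v,36)))
for u,v in((228,331),(347,230),(317,78),(170,33),(52,130),(78,283)): print("post",pol(f(u,v,56)))
E
```

```text
C [564.86563464  58.03306921] R 135.6230171771327
pin (array([406. ,  87.3]), np.float64(161.5), np.float64(169.6)) tongue mid (array([409.5,  86.7]), np.float64(158.0), np.float64(169.5))
die (array([554. , 138.6]), np.float64(81.3), np.float64(97.7))
nip (array([487.5,  91.2]), np.float64(84.2), np.float64(156.8))
empty (array([495.9,   8.8]), np.float64(84.8), np.float64(-144.5))
r (array([571.6, -24.7]), np.float64(83.0), np.float64(-85.4))
t (array([638.2,  24.1]), np.float64(80.8), np.float64(-24.8))
tl (array([629. , 105.8]), np.float64(80.0), np.float64(36.6))
post (array([436.8,  43.5]), np.float64(128.9), np.float64(-173.5))
post (array([509.8, -57.8]), np.float64(128.3), np.float64(-115.4))
post (array([638.1, -45.3]), np.float64(126.7), np.float64(-54.7))
post (array([687. ,  71.3]), np.float64(122.8), np.float64(6.2))
post (array([613.3, 172.4]), np.float64(124.2), np.float64(67.1))
post (array([485.8, 159.3]), np.float64(128.5), np.float64(128.0))
```

```bash
cat >> h.py <<'E'
from scipy.spatial.transform import Rotation as Ro
def delta(x,y,z,yawdeg):
    s=sensors.get_state(); R=Ro.from_euler("xyz",s["tool_rot"]); d=R.inv().apply(np.array([x,y,z])-s["tcp_pos"])/1000
    w=(yawdeg-np.degrees(s["tool_rot"][2])); w=(w+180)%360-180
    print("t",s["time"],"pos",s["tcp_pos"].round(1),"yaw",np.degrees(s["tool_rot"][2]).round(2),"F",s["force"].round(1),"q",s["q"].round(2)); print("delta",d.round(4),"spin",round(-w/6,3))
E
python3 -c "
from h import *
delta(432.3,43.5,190,-173.7)"
```

```text
t 0.1 pos [242.5 575.5 221.6] yaw -22.86 F [-0.3  0.2  0.5] q [ 1.43  0.39  0.01 -0.   -1.19 -0.26]
delta [0.3816 0.4164 0.0324] spin 25.14
```

Request:
apply_moves:
  deltas: [0.03, 0.035, 0, 1.6, 0.07, 0.08, 0, 3.2, 0.11, 0.12, 0, 4.8, 0.15, 0.165, 0, 6.4, 0.19, 0.21, 0, 8, 0.23, 0.25, 0, 9.6, 0.26, 0.285, 0, 11.2, 0.29, 0.315, 0, 12.8]
  fingers: 0.03

```text
time: 1.1
tcp_pos: [387.5, 171.2, 222.4]
tool_rot: [3.141, -0.0, -1.745]
force: [0.2, 0.9, -0.3]
gripper_width: 30.7
grip_force: 0.0
```

```bash
python3 -c "
from h import *
delta(432.3,43.5,190,-173.7)"
```

```text
t 1.1 pos [387.5 171.2 222.4] yaw -99.98 F [ 0.2  0.9 -0.3] q [ 0.8   0.03 -0.45 -0.   -1.09 -0.98]
delta [ 0.118  -0.0663  0.0324] spin 12.287
```

Request:
apply_moves:
  deltas: [0.02, -0.012, 0.005, 1.6, 0.04, -0.024, 0.01, 3.2, 0.06, -0.035, 0.015, 4.8, 0.08, -0.046, 0.02, 6.4, 0.095, -0.055, 0.025, 8, 0.108, -0.062, 0.03, 9.6, 0.118, -0.066, 0.032, 11.2, 0.118, -0.066, 0.032, 12.3]

```text
time: 2.1
tcp_pos: [432.4, 44.8, 189.9]
tool_rot: [-3.141, -0.002, -3.033]
force: [0.2, -0.3, 0.8]
gripper_width: 30.1
grip_force: 0.0
```

Request:
apply_moves:
  deltas: [0, 0, 0, 0]

```text
time: 2.22
tcp_pos: [432.6, 45.4, 190.3]
tool_rot: [-3.141, -0.001, -3.026]
force: [0.4, -0.2, 0.8]
gripper_width: 29.8
grip_force: 0.0
```

```bash
cat >> h.py <<'E'
def wcam():
    s=sensors.get_state(); im=viewer.get_image("wrist"); p=viewer.camera_params("wrist")
    T=np.eye(4);T[:3,:3]=Ro.from_euler("xyz",s["tool_rot"]).as_matrix();T[:3,3]=s["tcp_pos"]
    return im,np.array(p["mtx"]),T@np.array(p["tool_from_camera"])
def wray(K,T,u,v,z):
    d=T[:3,:3]@np.linalg.inv(K)@[u,v,1]; c=T[:3,3]; return c+d*(z-c[2])/d[2]
def wproj(K,T,X):
    x=K@(T[:3,:3].T@(np.array(X)-T[:3,3])); return x[:2]/x[2]
E
python3 -c "
from h import *
delta(432.3,43.5,190,-173.7)
im,K,T=wcam(); np.save('T0.npy',T)
C=np.array([563.5,58])
a=np.radians(-173.7); print('post',wproj(K,T,[*(C+128*np.array([np.cos(a),np.sin(a)])),58]),'pin',wproj(K,T,[406,87.3,28]))
cv2.imwrite('pics/w1.png',im)"
```

```text
t 2.225 pos [432.6  45.4 190.3] yaw -173.4 F [ 0.4 -0.2  0.8] q [ 0.48  0.09 -0.48 -0.   -1.   -1.94]
delta [ 0.0005 -0.0019  0.0003] spin 0.05
post [318.9112079  240.04806014] pin [369.20635692 205.48491153]
```

View pics/w1.png

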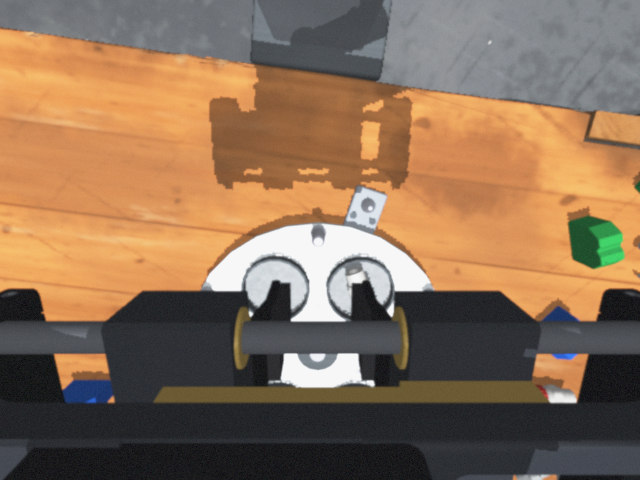

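The wrist view shows the front-right post top at about (319,240) and the pin tip at about (369,206). Both match the predicted pixels, so I descend straddling the post.

Request:
apply_moves:
  deltas: [0, -0.002, 0.03, 0, 0, -0.002, 0.06, 0, 0, -0.002, 0.09, 0, 0, -0.002, 0.115, 0, 0, -0.002, 0.135, 0, 0, -0.002, 0.148, 0, 0, -0.002, 0.152, 0, 0, -0.002, 0.152, 0]

```text
time: 3.28
tcp_pos: [433.2, 43.8, 38.6]
tool_rot: [-3.141, -0.0, -3.026]
force: [0.6, -0.7, 0.3]
gripper_width: 29.9
grip_force: 0.0
```

```bash
python3 - <<'E'
from h import *
delta(432.3,43.5,38,-173.7)
s=sensors.get_state(); p0=s["tcp_pos"];R=Ro.from_euler("xyz",s["tool_rot"])
C=np.array([563.5,58]);r=132;a0=-173.7
for a in list(range(4,75,4))+[73.3]:
    t=np.radians(a0+a);X=np.r_[C+r*np.array([np.cos(t),np.sin(t)]),38]
    print(a,R.inv().apply(X-p0).round(0),round(-a/6,2))
E
```

```text
t 3.275 pos [433.2  43.8  38.6] yaw -173.39 F [ 0.6 -0.7  0.3] q [ 0.48  0.31 -0.68  0.   -0.58 -1.93]
delta [ 0.001  -0.0002  0.0006] spin 0.052
4 [ 1. -9.  1.] -0.67
8 [ -0. -19.   1.] -1.33
12 [ -2. -28.   1.] -2.0
16 [ -4. -37.   1.] -2.67
20 [ -7. -45.   1.] -3.33
24 [-10. -54.   1.] -4.0
28 [-14. -62.   1.] -4.67
32 [-19. -70.   1.] -5.33
36 [-24. -78.   1.] -6.0
40 [-29. -85.   1.] -6.67
44 [-36. -92.   1.] -7.33
48 [-42. -99.   1.] -8.0
52 [ -49. -104.    1.] -8.67
56 [ -57. -110.    1.] -9.33
60 [ -64. -115.    1.] -10.0
64 [ -73. -119.    1.] -10.67
68 [ -81. -123.    1.] -11.33
72 [ -90. -126.    1.] -12.0
73.3 [ -92. -127.    1.] -12.22
```

Request:
apply_moves:
  deltas: [0, -0.002, 0, -0.15, -0.0001, -0.0055, 0, -0.4, -0.0004, -0.01, 0, -0.73, -0.0009, -0.0145, 0, -1.05, -0.0015, -0.019, 0, -1.39, -0.0022, -0.0235, 0, -1.71, -0.003, -0.028, 0, -2.05, -0.004, -0.0325, 0, -2.38]
  fingers: 0.022

```text
time: 4.28
tcp_pos: [440.9, 11.6, 39.0]
tool_rot: [3.141, 0.001, -2.776]
force: [-1.5, 0.6, 1.1]
gripper_width: 21.9
grip_force: 0.5
```

Request:
apply_moves:
  deltas: [-0.0001, -0.0046, 0, -0.333, -0.0003, -0.0092, 0, -0.667, -0.0007, -0.0138, 0, -1, -0.0013, -0.0184, 0, -1.333, -0.002, -0.0229, 0, -1.667, -0.0029, -0.0274, 0, -2, -0.0039, -0.0319, 0, -2.333, -0.0051, -0.0364, 0, -2.667]

```text
time: 5.28
tcp_pos: [458.1, -20.8, 38.8]
tool_rot: [3.141, -0.0, -2.497]
force: [-0.5, 0.2, 0.4]
gripper_width: 21.8
grip_force: 0.5
```

```bash
python3 -c "
from h import *
delta(432.3,43.5,38,-173.7)
p=sensors.get_state()['tcp_pos'];d=p[:2]-[563.5,58];print(np.hypot(*d),np.degrees(np.arctan2(d[1],d[0])))"
```

```text
t 5.275 pos [458.1 -20.8  38.8] yaw -143.06 F [-0.5  0.2  0.4] q [ 0.31  0.34 -0.62 -0.   -0.6  -1.24]
delta [-0.018   0.0669  0.0008] spin 5.107
131.57370368142273 -143.2340528526508
```

Tracking the arc well; two more steps.

Request:
apply_moves:
  deltas: [-0.0001, -0.0046, 0, -0.333, -0.0003, -0.0092, 0, -0.667, -0.0007, -0.0138, 0, -1, -0.0013, -0.0184, 0, -1.333, -0.002, -0.0229, 0, -1.667, -0.0029, -0.0274, 0, -2, -0.0039, -0.0319, 0, -2.333, -0.0051, -0.0364, 0, -2.667]

```text
time: 6.28
tcp_pos: [483.5, -47.0, 38.6]
tool_rot: [3.14, -0.001, -2.218]
force: [-1.0, 0.2, 1.4]
gripper_width: 21.9
grip_force: 0.6
```

Request:
apply_moves:
  deltas: [-0.0001, -0.0046, 0, -0.333, -0.0003, -0.0092, 0, -0.667, -0.0007, -0.0138, 0, -1, -0.0013, -0.0184, 0, -1.333, -0.002, -0.0229, 0, -1.667, -0.0029, -0.0274, 0, -2, -0.0037, -0.0309, 0, -2.26, -0.0042, -0.033, 0, -2.42]

```text
time: 7.28
tcp_pos: [513.0, -63.3, 38.6]
tool_rot: [3.141, -0.0, -1.965]
force: [-1.8, -0.8, -0.3]
gripper_width: 22.0
grip_force: 0.6
```

Request:
apply_moves:
  deltas: [0, -0.002, 0, -0.15, 0, -0.003, 0, -0.22, 0, -0.003, 0, -0.22]

```text
time: 7.65
tcp_pos: [516.2, -64.1, 38.6]
tool_rot: [-3.141, 0.0, -1.943]
force: [-1.6, 0.3, -0.5]
gripper_width: 21.8
grip_force: 0.3
```

```bash
python3 -c "
from h import *
delta(432.3,43.5,38,-173.7)
p=sensors.get_state()['tcp_pos'];d=p[:2]-[563.5,58];print(np.hypot(*d),np.degrees(np.arctan2(d[1],d[0])))
a=viewer.get_image('top');cv2.imwrite('pics/top1.png',a);b=viewer.get_image('scene');cv2.imwrite('pics/scene1.png',b)
A=cv2.resize(a[180:305,225:345],(400,417),interpolation=cv2.INTER_CUBIC);B=cv2.resize(b[185:295,228:368],(400,314),interpolation=cv2.INTER_CUBIC)
c=np.zeros((417,800,3),np.uint8);c[:,:400]=A;c[:314,400:]=B;cv2.imwrite('pics/crop1.png',c)"
```

```text
t 7.65 pos [516.2 -64.1  38.6] yaw -111.32 F [-1.6  0.3 -0.5] q [ 0.19  0.42 -0.48  0.   -0.67 -0.56]
delta [-0.0698  0.1173  0.0006] spin 10.397
130.9804385839414 -111.18298645557091
```

View pics/crop1.png

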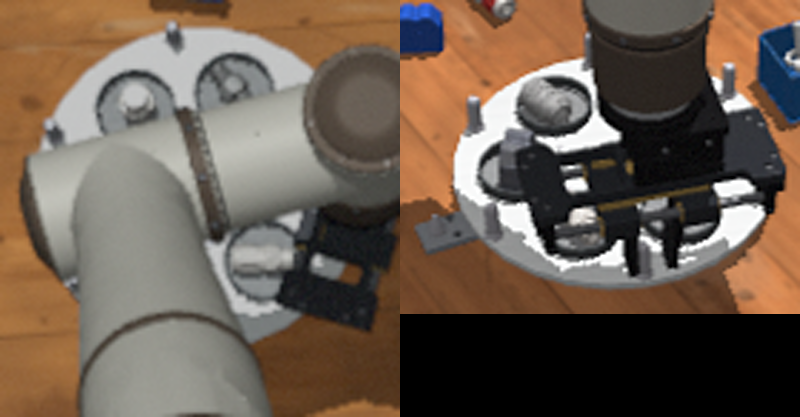

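The carousel has turned about 60°. The scene half shows the die (grey block) at the left-front, clear of the fingers. About 13° remain.

Request:
apply_moves:
  deltas: [0, -0.003, 0, -0.22, -0.0003, -0.007, 0, -0.52, -0.0006, -0.012, 0, -0.88, -0.0011, -0.0165, 0, -1.23, -0.0017, -0.021, 0, -1.55, -0.0023, -0.025, 0, -1.83, -0.0028, -0.028, 0, -2.03, -0.003, -0.0285, 0, -2.08]

```text
time: 8.75
tcp_pos: [544.1, -71.8, 38.6]
tool_rot: [-3.141, 0.0, -1.725]
force: [-1.3, 0.1, -0.2]
gripper_width: 21.9
grip_force: 0.3
```

Request:
apply_moves:
  deltas: [0, 0, 0, 0, 0, 0, 0, 0]

```text
time: 9.0
tcp_pos: [544.0, -71.6, 38.7]
tool_rot: [-3.141, 0.0, -1.725]
force: [-0.3, 1.2, 0.3]
gripper_width: 21.5
grip_force: 0.0
```

```bash
python3 -c "
from h import *
delta(432.3,43.5,38,-173.7)
p=sensors.get_state()['tcp_pos'];d=p[:2]-[563.5,58];print(np.hypot(*d),np.degrees(np.arctan2(d[1],d[0])))"
```

```text
t 9.0 pos [544.  -71.6  38.7] yaw -98.84 F [-0.3  1.2  0.3] q [ 0.16  0.46 -0.4   0.   -0.7  -0.32]
delta [-0.0965  0.1281  0.0006] spin 12.477
131.03647944887604 -98.55026443871782
```

Request:
apply_moves:
  deltas: [0, 0.001, 0, 0, 0, 0.001, 0, 0, 0, 0.001, -0.02, 0, 0, 0.001, -0.06, 0, 0, 0.001, -0.11, 0, 0, 0.001, -0.15, 0, 0.03, 0.001, -0.17, 0, 0.06, 0.001, -0.18, 0]
  fingers: 0.04

```text
time: 10.0
tcp_pos: [533.9, -131.3, 220.4]
tool_rot: [-3.138, 0.001, -1.724]
force: [0.7, -0.3, 0.1]
gripper_width: 40.0
grip_force: 0.0
```

Request:
apply_moves:
  deltas: [0.05, 0, 0, 0, 0.1, 0, 0, 0, 0.15, 0, 0, 0, 0.19, 0, 0, 0, 0.21, 0, 0, 0, 0.22, 0, 0, 0, 0.22, 0, 0, 0]

```text
time: 10.88
tcp_pos: [499.7, -348.0, 218.4]
tool_rot: [3.141, 0.0, -1.725]
force: [0.5, 0.0, 0.1]
gripper_width: 40.1
grip_force: 0.0
```

```bash
python3 -c "
from h import *
delta(432.3,43.5,38,-173.7)
a=viewer.get_image('top');cv2.imwrite('pics/top2.png',a);w,K,T=wcam();np.savez('w2.npz',K=K,T=T);cv2.imwrite('pics/w2.png',w)
A=cv2.resize(a[180:305,225:345],(400,417),interpolation=cv2.INTER_CUBIC);B=cv2.resize(w,(400,300))
c=np.zeros((417,800,3),np.uint8);c[:,:400]=A;c[:300,400:]=B;cv2.imwrite('pics/crop2.png',c)"
```

```text
t 10.875 pos [ 499.7 -348.   218.4] yaw -98.85 F [0.5 0.  0.1] q [-0.34  0.36 -0.04 -0.   -1.17  0.19]
delta [-0.3764  0.1268  0.1806] spin 12.475
```

View pics/crop2.png

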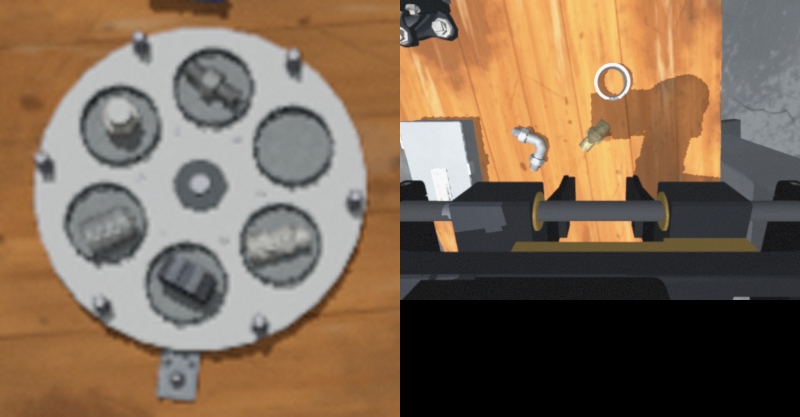

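The top crop shows the die cup at (186,284), almost in line with the pin at (178,379). Next I measure the residual angle from the cup contours.

```bash
cat > m.py <<'E'
from h import *
def meas(f):
    g=cv2.cvtColor(cv2.imread(f),cv2.COLOR_BGR2GRAY)[180:305,225:345]; g=cv2.resize(g,None,fx=4,fy=4,interpolation=cv2.INTER_CUBIC)
    m=(g<175).astype(np.uint8); cs,_=cv2.findContours(m,cv2.RETR_LIST,cv2.CHAIN_APPROX_NONE); out=[]
    for c in cs:
        h=cv2.convexHull(c);a=cv2.contourArea(h)
        if 3.14*38**2<a<3.14*62**2:
            (x,y),d,_=cv2.fitEllipse(h); out.append(ray("top",225+(x+.5)/4-.5,180+(y+.5)/4-.5,36)[:2])
            print(np.round(out[-1],1),np.round(d,1))
    P=np.array(out);return P
for f in("pics/top0.png","pics/top2.png"):
    P=meas(f)
    if len(P)<5: continue
    A=np.c_[2*P,np.ones(len(P))]; s=np.linalg.lstsq(A,(P**2).sum(1),rcond=None)[0];C=s[:2];print("C",C,"r",np.sqrt(s[2]+C@C))
    an=np.degrees(np.arctan2(*(P-C).T[::-1])); print(an.round(1)%360); z=np.exp(1j*np.radians(6*an)).mean(); ph=np.degrees(np.angle(z))/6; print("phase mod60",ph%60)
    for pz in((178,379,28),(178,378,28)):
        X=ray("top",225+(pz[0]+.5)*.3-.5,180+(pz[1]+.5)*.3-.5,28)[:2]; print("pin",X,np.hypot(*(X-C)),np.degrees(np.arctan2(*(X-C)[::-1]))%360)
E
python3 m.py
python3 - <<'E'
import cv2
a=cv2.imread("pics/top2.png")[278:302,266:292]
g=cv2.cvtColor(a,cv2.COLOR_BGR2GRAY)
print(g[4:22,4:20])
E
```

```text
[486.4  91. ] [103.5 106.8]
[495.5   8.7] [102.5 106.1]
[552.9 139.5] [102.6 106.1]
[570.9 -24.5] [101.4 105.1]
[628.6 106.4] [101.2 105.1]
[637.4  23.9] [100.2 104.7]
C [562.01470236  57.54924664] r 82.55376276577593
[156.1 216.3  96.4 276.2  36.3 336. ]
phase mod60 36.20030226388407
pin [406.04966671  87.26636378] 158.7709022292549 169.2123374887819
pin [406.85253321  87.20710115] 157.97115897664386 169.17894860928547
[481.4  74.8] [105.1 108. ]
[506.8  -3.6] [103.3 108.4]
[536.3 136.2] [103.6 108.1]
[587.1 -21. ] [102.4 107.6]
[617.3 118.7] [103.2 106.3]
[642.6  40.3] [102.5 105.3]
C [561.98058813  57.65701934] r 82.49349824270502
[168.  228.  108.1 287.7  47.8 347.8]
phase mod60 47.90537172521094
pin [406.04966671  87.26636378] 158.71725026533755 169.24825011574023
pin [406.85253321  87.20710115] 157.91744918675664 169.21503176567975
[[172 179 186 190 192 192 192 192 192 192 191 192 192 193 192 192]
 [ 83 124 155 165 171 177 183 190 192 192 192 192 192 192 191 193]
 [ 71  68  66  71  84 111 143 164 171 171 171 170 171 171 171 172]
 [ 66  68  68  68  78  92  98  76  76  75  75  76
[... 256 characters left out ...]
 145 142 124  95 115 125 104]
 [115 116 125 139 139 134 145 139 140 140 143 138 124 131 126 113]
 [115 114 133 149 147 144 134 122 118 128 141 146 145 136 117 114]
 [113 111 130 152 146 135 120 127 117  92 122 147 143 132 104 116]
 [112 108 120 147 146 132 116 149 141  79 109 145 144 130  97 117]
 [117 112 127 148 147 133  95  77  74  74 106 144 145 127  91 116]
 [116 109 122 147 145 139 116  77  74  86 122 144 142 126  87 118]
 [117 119 125 143 145 146 135 107 105 124 144 144 144 125  92 117]
 [118 120 131 145 145 145 147 146 145 144 145 144 143 126 105 119]
 [114 120 125 132 134 133 135 140 142 143 144 144 143 128 112 117]
 [117 114  98  80  98 107 109 114 120 122 127 130 124 118 117 119]]
```

Fitted axis is (562.0,57.6) with cup radius 82.5 mm (83 given) and pin radius 158.7 mm (160 given). The die cup stands at 168.0° and the pin at 169.2°, so it needs about 1.2° more. I go back to the same post for a small nudge.

```bash
python3 -c "
from h import *
delta(538,-70.5,218.4,-98.85)
delta(538,-70.5,39,-98.85)"
```

```text
t 10.975 pos [ 499.9 -347.3  218.6] yaw -98.78 F [0.4 0.7 0.1] q [-0.34  0.36 -0.04 -0.   -1.17  0.19]
delta [-0.2794  0.0046  0.0003] spin 0.011
t 10.975 pos [ 499.9 -347.3  218.6] yaw -98.78 F [0.4 0.7 0.1] q [-0.34  0.36 -0.04 -0.   -1.17  0.19]
delta [-0.2794  0.0046  0.1797] spin 0.011
```

Request:
apply_moves:
  deltas: [-0.03, 0.0005, 0, 0, -0.08, 0.0015, 0, 0, -0.13, 0.0025, 0, 0, -0.18, 0.0035, 0, 0, -0.22, 0.004, 0, 0, -0.255, 0.0045, 0, 0, -0.275, 0.0045, 0, 0, -0.2795, 0.0045, 0, 0]
  fingers: 0.04

```text
time: 11.98
tcp_pos: [538.2, -70.1, 218.7]
tool_rot: [-3.141, 0.0, -1.723]
force: [-0.1, 0.5, -0.0]
gripper_width: 40.0
grip_force: 0.0
```

Request:
apply_moves:
  deltas: [0, 0, 0.01, 0, 0, 0, 0.04, 0, 0, 0, 0.08, 0, 0, 0, 0.12, 0, 0, 0, 0.15, 0, 0, 0, 0.17, 0, 0, 0, 0.179, 0, 0, 0, 0.179, 0]

```text
time: 12.98
tcp_pos: [537.7, -72.2, 39.0]
tool_rot: [3.14, -0.001, -1.726]
force: [0.4, -0.6, 0.8]
gripper_width: 39.9
grip_force: 0.0
```

```bash
python3 -c "
from h import *
delta(546.7,-72,39,-97.7)"
```

```text
t 12.975 pos [537.7 -72.2  39. ] yaw -98.91 F [ 0.4 -0.6  0.8] q [ 0.17  0.45 -0.42  0.   -0.7  -0.32]
delta [-0.0015 -0.0089 -0.    ] spin -0.201
```

Close to 22 mm, then push slowly by 8.9 mm, stopping at the end.

Request:
apply_moves:
  deltas: [0, 0, 0, 0, 0, 0, 0, 0, 0, 0, 0, 0, 0, 0, 0, 0, -0.0003, -0.002, 0, -0.05, -0.0006, -0.004, 0, -0.1, -0.0009, -0.0055, 0, -0.13, -0.0012, -0.0068, 0, -0.16]
  fingers: 0.022

```text
time: 13.98
tcp_pos: [544.6, -71.4, 39.4]
tool_rot: [3.14, -0.0, -1.708]
force: [-1.4, 0.0, 0.4]
gripper_width: 22.2
grip_force: 0.5
```

```bash
python3 -c "
from h import *
delta(546.7,-72,39,-97.7)"
```

```text
t 13.975 pos [544.6 -71.4  39.4] yaw -97.88 F [-1.4  0.   0.4] q [ 0.16  0.46 -0.4  -0.   -0.71 -0.3 ]
delta [ 0.0003 -0.0022  0.0004] spin -0.03
```

Request:
apply_moves:
  deltas: [0, -0.001, 0, -0.01, 0, -0.0018, 0, -0.02, 0, -0.0022, 0, -0.03, 0, -0.0022, 0, -0.03, 0, -0.0022, 0, -0.03]

```text
time: 14.6
tcp_pos: [547.1, -71.6, 39.5]
tool_rot: [3.141, -0.0, -1.705]
force: [-0.3, -0.8, -0.3]
gripper_width: 21.7
grip_force: 0.5
```

Request:
apply_moves:
  deltas: [0, 0.001, 0, 0, 0, 0.001, 0, 0, 0, 0.001, -0.02, 0, 0, 0.001, -0.06, 0, 0, 0.001, -0.11, 0, 0, 0.001, -0.15, 0, 0.03, 0.001, -0.17, 0, 0.06, 0.001, -0.18, 0]
  fingers: 0.04

```text
time: 15.6
tcp_pos: [539.0, -131.2, 221.6]
tool_rot: [-3.138, 0.001, -1.704]
force: [-0.2, -0.3, -0.2]
gripper_width: 40.2
grip_force: 0.0
```

Request:
apply_moves:
  deltas: [0.05, 0, 0, 0, 0.1, 0, 0, 0, 0.15, 0, 0, 0, 0.19, 0, 0, 0, 0.21, 0, 0, 0, 0.22, 0, 0, 0, 0.22, 0, 0, 0]

```text
time: 16.48
tcp_pos: [508.8, -348.6, 219.5]
tool_rot: [3.142, 0.0, -1.705]
force: [-0.0, 0.4, -0.1]
gripper_width: 39.7
grip_force: 0.0
```

```bash
python3 -c "
from h import *
a=viewer.get_image('top');cv2.imwrite('pics/top3.png',a)
cv2.imwrite('pics/crop3.png',cv2.resize(a[150:305,225:465],(744,480),interpolation=cv2.INTER_CUBIC))"
sed -i 's/"pics\/top2.png"/"pics\/top3.png"/' m.py; python3 m.py | tail -6
```

```text
[643.   42.1] [102.1 106.1]
C [561.86775024  57.41020273] r 82.58574930687136
[169.2 229.1 109.1 289.3  49.3 349.3]
phase mod60 49.231581247052695
pin [406.04966671  87.26636378] 158.65265679180447 169.15307745832826
pin [406.85253321  87.20710115] 157.85300968456153 169.11936336203314
```

View pics/crop3.png

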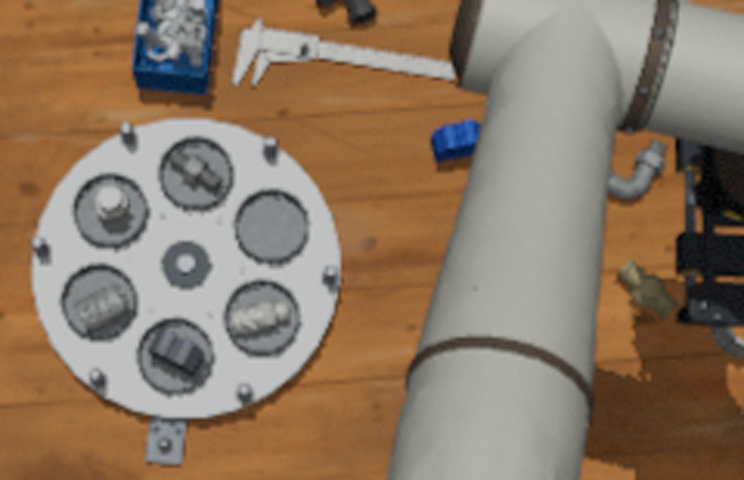

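The die cup at crop (176,356) lies on the line from the hub (186,265) to the pin (165,446). It measures 169.2° against the pin's 169.1°. The parts stand in their cups and the arm is clear.

```bash
python3 -c "
from cell import robot
print(robot.hand_in())"
```

```text
the job is handed in; nothing more can be done
None
```

The crimping-die cup now stands at the front, within about 0.1° of the index pin by the top camera. The carousel was still with the arm clear of it, and I handed the job in at about 16.5 s of the 48 s allowed; no verdict came back.

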